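# Index the curing stand to the lamp and lean the build plate on it

### The arm

A 7-joint arm with a two-finger parallel gripper is mounted at the origin on the work surface. World frame = base frame: x ahead of the robot, y to its left, z up, the work surface at z = 0. Lengths are in m, angles in rad, forces in N, time in s.
With the tool pointing down it reaches from about 0.35 to 0.775 m from the base axis. Payload 3.1 kg.
Tool frame: the origin (TCP) lies at the very end of the fingers, on their centre line; the grasp point (between the pads) lies manip.hold_point_z behind it (manip.hold_point_z is the distance from the TCP to the grasp point, in m); z points along the fingers, y is the direction in which the jaws open and shut (so a half turn about z gives the same grasp; the last joint's range is limited). The gripper opens to 85 mm and grips with 20 to 120 N. Pads are 22 mm wide; open, the fingers measure 114 mm over their backs; the gripper's body (76 mm by 85 mm) begins 54 mm behind the grasp point. The pads swing forward as they close: fully open they stand 13 mm farther back than shut.
Start: joints at [1.158, 0.311, 0.014, 1.512, -0.004, 1.319, -0.027], TCP at [0.199, -0.513, 0.231] pointing down, gripper open.
Joint ranges: [-2.7, 2.7], [-0.3, 1.91], [-1.27, 1.3], [0.12, 2.57], [-1.44, 4.58], [0.2, 2.03], [-3.05, 3.05]. Speed limits (rad/s): [2.79, 2.79, 3.14, 3.14, 3.14, 3.14, 3.14].

### API

Orientations are given as [roll, pitch, yaw] about the fixed x, y, z axes, in that order (R = Rz(yaw) Ry(pitch) Rx(roll)).
In Python, from cell import manip gives the robot as it stands. The module is installed in compiled form; this text tells all that it offers.
- The arm moves only by the tool play_rows, never from a script. Its argument "plan" is a list that holds one entry, the list of rows, each a list of 5 numbers: the shift along the tool's x, y, z in m, then the turn about the tool's z in rad, then the gripper's target within -1 to 1 (shut at 1, half-way at 0, fully open at -1). A call has 1 to 8 rows; each row shifts and turns the commanded pose from where the row before left it, along the tool's axes as they then stand; what a row does not reach is not made up. A row lasts 1/8 s, in which the tool goes at most 62.5 mm and 10.7 degrees, less where a joint would pass 70% of its speed; a pose out of reach is approached as far as the arm can. A call with a gripper value outside its range is refused whole. The fingers move at their own pace and stop on an object; "newtons" is the grip in N (left out, the last holds). Time passes only in rows, so rows that do not move let the fingers close. It gives the time, the measured TCP pose, the force and the opening at its end, in the units of the state.
- manip.state(): the state, without advancing time (a new reading comes with each control period).
- manip.grab_frame(name): name is "side" or "top"; returns a dict with "img" (400x640x3 uint8, blue, green, red), "range_z" (400x640 float32, m along the optical axis (not along the pixel's ray), 0 where there is no reading), "K" (3x3 intrinsics, pixels), "dist" ([k1, k2, p1, p2, k3] as OpenCV has them; the pictures are not rectified), "world_to_cam" (4x4, takes a point from world to camera coordinates). Camera axes: x right, y down, z forward; pixel columns grow to the right and rows downward; lengths in m; the calibration is good to about 2 mm. A picture is of the moment at which its call begins.
- manip.finish_job(): hands the job in, once; it reports no verdict.
The state is a dict: "time": time; "q": joint angles; "qd": joint speeds; "tau": joint torques, N m; "ee_pos": TCP position; "orientation": TCP orientation; "contact_force": force on the tool from outside, world axes, zero at the start; "ft_torque": the same for the moment, N m; "opening": finger opening in m.
Only numpy, scipy, OpenCV 4.12 (cv2) and the standard library are available. Lean on these libraries where they do the work, as an engineer would, in place of code of your own. Each camera call takes 0.05 s, during which the arm holds its last target.

### The job

Turn the curing stand one stop towards the violet lamp: pull up its red spring knob, swing the carriage round to the next narrow notch on the lamp's side, and let the pin snap fully home. Then take the build plate out of the grey rack and lean it in the middle of the stand's white backrest, printed face outwards and its lower edge against the orange lip. Leave the bottle, the cup and the scraper alone, do not let the plate fall flat, and let go of everything.

Things in the scene. Friction and masses are not known exactly. Their poses are not given: they have to be found in the camera images.
- stand: Fixed foot of the curing stand, a dark round plate 224 mm across; origin on the table at the vertical swivel axis. x: the way the backrest faces when joint swing is 0 (roughly away from the robot); y: to the left of that. The lamp stands at its left (+y) or its right (-y).
- disc_top (a point): On the swivel axis at the top face (54 mm above the table) of the aluminium index disc, 250 mm across; axes of the stand. Its rim has radial notches 110 mm from the axis, in the pin's path: at swing about 0 (start, 32 mm wide) and about -1.396, -0.698, 0.698, 1.396 (14 mm wide). The disc is clamped by hand: all notches together may be off by up to 0.07 rad (8 mm), to be felt or seen.
- swing (a joint): Turn of the carriage about the swivel axis, rad, near 0 at the start, growing anticlockwise from above: positive turns the backrest to the left (+y of the stand) and the knob, opposite, to -y. Light friction (0.1 N m), stays where left; turns from -1.55 to 1.55 with the pin out, only up to a tenth with the pin in the start notch.
- plunger (a joint): Lift of the spring knob, m: 0 pin fully home in a notch, 0.010 pin tip resting on the disc between notches, 0.016 upper stop. Spring pulls down with 7 N at 0, 11 N at 0.014. The pin is 10 mm thick, 110 mm from the swivel axis, flat-tipped, slides easily on the disc; pressed by its spring alone it drops into a notch when moved slowly over it.
- knob (a point): Middle of the red upright round knob (30 mm diameter, 38 mm high), 19 mm below its flat top and 31 mm above the black carriage arm (38 mm wide). With the pin home it is 101 mm above the table; it is 110 mm from the swivel axis, opposite the backrest. Turns with the carriage; x points to the swivel axis, z up.
- rest (a point): Foot of the white backrest's outer face, mid-width, on the black platform, 66 mm above the table, 45 mm from the swivel axis. x horizontal, outwards to the lip; y along the backrest; z up. Backrest: upright wall 75 mm high, 96 wide. Orange lip: 12 mm high, 110 wide, inner face at x = 33 mm. A 6 mm plate with foot at the lip leans 20 degrees on the wall's top edge, foot centre at x = 30 mm.
- lamp_mid (a point): Middle of the violet curing lamp, a fixed upright column 44 mm across and 151 mm high on a round black foot of 80 mm, 210 mm from the swivel axis; this point is 75 mm above the table.
- rack: Fixed grey plate rack, 80 x 120 x 30 mm, origin under its centre; its slot runs along y, is 8 mm wide, and its floor is 10 mm above the table. The build plate stands upright in the slot, loose by 1 mm on each side.
- plate: Aluminium build plate with blue-grey prints: 6 mm thick (x), 90 mm wide (y), 130 mm high (z), about 0.17 kg; origin at the middle of its lower edge. x points out of the printed face; the prints stand 13 mm proud between 28 and 74 mm above the lower edge, above that the plate is bare on both faces. In the rack the printed face looks to the rack's +x.
- plate_center (a point): Centre of the build plate, half-way up (65 mm above its lower edge), same axes as plate.
- plate_foot (a point): Middle of the build plate's lower edge, same axes as plate.
- resin: Bystander: amber bottle with black cap, 64 mm diameter, 150 mm high, origin at its underside; stands on the other side of the stand from the lamp.
- cup: Bystander: white cup, 72 mm diameter, 85 mm high, origin at its underside.
- scraper: Bystander: hand scraper with green handle, 130 x 46 x 18 mm, lying on the table, origin at its underside.

How it is judged:
On the way, in this order (a step that is already met when the one before it is completed fails the run):
1. The knob is pulled up, the pin clear of the starting notch (value of joint plunger above 0.0103 m and value of joint swing between -0.25 and 0.25 rad), for 0.05 s.
2. The pin has snapped fully home in the next notch on the lamp's side and the knob is let go, the plate not yet brought to the stand (((y of lamp_mid in the frame of stand above 0 m and value of joint swing between 0.57 and 0.83 rad) or (y of lamp_mid in the frame of stand below 0 m and value of joint swing between -0.83 and -0.57 rad)) and value of joint plunger below 0.003 m and contact force between the fingers and plunger below 0.5 N and horizontal distance between plate_foot and rest above 0.1 m), for 0.2 s.
At the end, for the whole second after the job is handed in: Carriage in the next notch on the lamp's side (swing 0.57 to 0.83 rad that way), pin lift under 3 mm. Plate at rest on the backrest, 9 to 31 degrees from upright, printed face outwards, foot on the platform within 9 mm of the lip, 20 mm of mid-width, 10 degrees of parallel (((y of lamp_mid in the frame of stand above 0 m and value of joint swing between 0.57 and 0.83 rad) or (y of lamp_mid in the frame of stand below 0 m and value of joint swing between -0.83 and -0.57 rad)) and value of joint plunger below 0.003 m and x of plate_foot in the frame of rest between 0.021 and 0.037 m and y of plate_foot in the frame of rest between -0.02 and 0.02 m and z of plate_foot in the frame of rest between -0.005 and 0.009 m and angle between plate's own x axis and vertical between 1.03 and 1.42 rad and angle between the y axis of plate and the y axis of rest, either way round below 0.17 rad and linear speed of plate below 0.01 m/s and angular speed of plate below 0.1 rad/s); the robot touches nothing.
It fails at once if A bystander (bottle, cup or scraper) is moved by more than 25 mm (distance of any of resin, cup, scraper from where it was at the start of the episode above 0.025 m).
It fails at once if The plate falls flat (leans more than 63 degrees) (angle between plate's own z axis and vertical above 1.1 rad).
It also fails if it takes over 53 s, if anything falls off the work surface, if the arm or the gripper's body presses on something with over 40 N, if the wrist force passes 120 N, or if a joint passes its speed limit or range.

## Working session

There is one attempt and no reset: what is moved stays moved. The work goes in short steps, Python scripts to look and compute and a tool call to move; the robot and the scene stay as the last step left them, time stands still between calls to the robot, and variables do not carry over. Pictures are saved under pics/ and viewed, and the job is handed in when it is done.

Besides the shell and the picture viewer there is one more tool, called in YAML: its name, and indented under it one key for each argument. play_rows: Moves the arm, as the interface text tells. Its arguments: {"type":"object","properties":{"plan":{"type":"array"},"newtons":{"type":"number"}},"required":["plan"]}

```bash
mkdir -p pics; ls; python3 - <<'E'
from cell import manip
import cv2
print(manip.state()); print(manip.hold_point_z)
for n in ("side","top"):
    f=manip.grab_frame(n); cv2.imwrite(f"pics/{n}0.png",f["img"]); print(n,f["K"],f["dist"],f["world_to_cam"])
E
```

```text
pics
{'time': 0.0, 'q': array([ 1.15831738,  0.31172603,  0.01399738,  1.51307254, -0.00441126,
        1.31919592, -0.02720863]), 'qd': array([-0.00057554,  0.00047545,  0.00113485,  0.00053863,  0.0004544 ,
        0.0011436 , -0.00012407]), 'tau': array([ 1.90914748e-04, -3.79920816e+01,  1.46191204e-01, -2.30597359e+01,
        1.23285397e-02,  1.36739312e-02, -8.18070390e-06]), 'ee_pos': array([ 0.19903303, -0.51193443,  0.23021464]), 'orientation': array([-3.13922332e+00,  8.76321264e-05,  3.70839196e-01]), 'contact_force': array([-0.05888552,  0.47813772, -1.14707415]), 'ft_torque': array([-0.01036576, -0.04100725, -0.039254  ]), 'opening': 0.0854297520614729}
0.0187
side [[384.1123192    0.         317.69358906]
 [  0.         384.1123192  201.95970833]
 [  0.           0.           1.        ]] [-0.05455756  0.          0.          0.          0.        ] [[ 0.96888029 -0.24719532 -0.01286335 -0.56092368]
 [-0.19987101 -0.75062115 -0.62977731  0.20787101]
 [ 0.1460225   0.61274983 -0.77666922  0.96028942]
 [ 0.          0.          0.          1.        ]]
top [[516.73194614   0.         314.31439177]
 [  0.         516.73194614 200.06600062]
 [  0.           0.           1.        ]] [-0.05547746  0.          0.          0.          0.        ] [[-0.0254476  -0.99954681  0.01608076  0.06054843]
 [-0.99796509  0.02446    -0.05888453  0.60600232]
 [ 0.05846451 -0.01754651 -0.99813527  1.30490715]
 [ 0.          0.          0.          1.        ]]
```

View pics/side0.png

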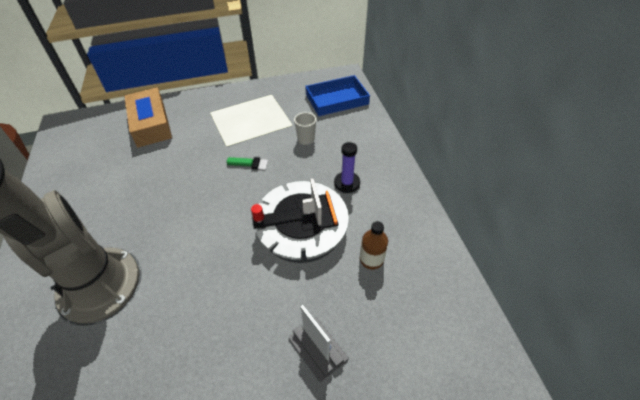

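View pics/top0.png

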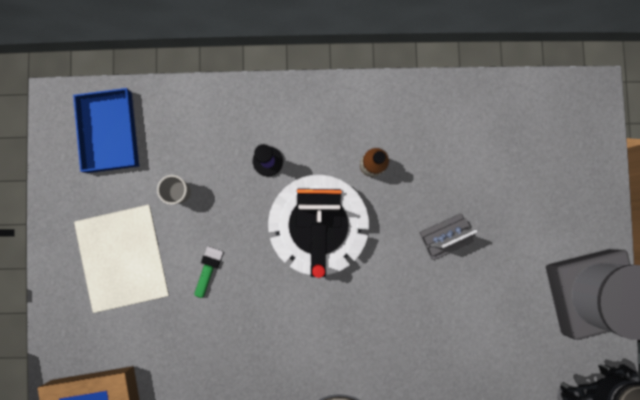

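```bash
cat > h.py <<'E'
import cv2,numpy as np
from cell import manip
def grab(n): return manip.grab_frame(n)
def ray(f,uv):
    p=cv2.undistortPoints(np.array(uv,float).reshape(-1,1,2),f["K"],np.array(f["dist"]))[:,0]
    T=f["world_to_cam"];R=T[:3,:3];t=T[:3,3]
    d=np.c_[p,np.ones(len(p))]@R
    return -R.T@t,d
def onz(f,uv,z):
    c,d=ray(f,uv); return c+d*((z-c[2])/d[:,2])[:,None]
def cloud(f):
    h,w=f["range_z"].shape
    u,v=np.meshgrid(np.arange(w),np.arange(h))
    p=cv2.undistortPoints(np.stack([u,v],-1).reshape(-1,1,2).astype(float),f["K"],np.array(f["dist"]))[:,0]
    z=f["range_z"].reshape(-1,1); T=f["world_to_cam"]
    P=(np.c_[p*z,z]-T[:3,3])@T[:3,:3]
    P[z[:,0]==0]=np.nan
    return P.reshape(h,w,3)
def proj(f,P):
    T=f["world_to_cam"]
    return cv2.projectPoints(np.array(P,float).reshape(-1,3),cv2.Rodrigues(T[:3,:3])[0],T[:3,3],f["K"],np.array(f["dist"]))[0][:,0]
def crop(f,name,u0,v0,u1,v1,s):
    cv2.imwrite("pics/"+name,cv2.resize(f["img"][v0:v1,u0:u1],None,fx=s,fy=s,interpolation=cv2.INTER_CUBIC))
E
python3 - <<'E'
from h import *
for n in("top","side"):
    f=grab(n); np.savez(f"{n}0.npz",**f)
    P=cloud(f); hsv=cv2.cvtColor(f["img"],cv2.COLOR_BGR2HSV)
    H,S,V=hsv[...,0].astype(int),hsv[...,1],hsv[...,2]
    for name,m in (("red",((H<6)|(H>174))&(S>170)&(V>120)),("orange",(H>7)&(H<18)&(S>150)&(V>150)),("violet",(H>115)&(H<150)&(S>100)&(V>50)),("green",(H>45)&(H<80)&(S>120))):
        k,l,st,c=cv2.connectedComponentsWithStats(m.astype(np.uint8))
        for i in range(1,k):
            if st[i,4]>15:
                q=P[l==i]; print(n,name,st[i],c[i].round(1),np.nanmedian(q,0).round(3),np.nanmax(q[:,2]).round(3))
    print(n,"table z",np.nanmedian(P[330:350,300:500,2]) )
    if n=="top":
        crop(f,"t_st.png",240,130,400,290,4); crop(f,"t_rk.png",410,200,490,270,8)
        np.set_printoptions(linewidth=200)
        print((P[205:265:2,415:485:3,2]*1000).round(0))
    else:
        crop(f,"s_st.png",240,130,400,290,4); crop(f,"s_rk.png",280,290,360,380,6)
E
```

```text
top red [312 265  13  12 122] [317.9 270.7] [0.435 0.043 0.119] 0.125
top orange [298 190  43   3 128] [318.8 191. ] [0.626 0.035 0.079] 0.083
top violet [262 159  12   9  54] [268.4 163.6] [0.696 0.156 0.069] 0.109
top green [195 264  18  33 290] [203.6 280.5] [0.409 0.331 0.017] 0.027
top table z 4.4327055298485454e-05
[[ -1.  -3.  -3.   2.  -4.  -2.   0.  -1.  -3.  -1.   2.  -2.   1.  -2.   4.  -3.   4.  -2.  -0.   4.   0.   4.  -2.   2.]
 [ -1.   4.   4.  -0.   2.  -1.   4.   3.   0.   1.   2.  -2.  -1.  -5.  -2.   3.  -0.  -1.   4.  -3.  -4.   0.   2.  -3.]
 [ -2.   0.   0.  -3.  -2.   4.   5.  -3.   2.  -1.   5.  -1.   3.  -1.   0.   2.   1.   2.  -2.   3.   1.  -5.  -1.  -1.]
 [  1.   6.  -0.   3.   2.   8.   1.   0.   3.  -1.  -1.   4.   3.   1.   2.  -2.   4.   5.  -3.  -4.   0.   1.  -3.   2.]
 [ -1.   8.   1.   1.  -5.   3.  -3.   5.  -1.   2.  -1.  -3.   2.  -0.  nan   5.   3.   2.   2.   4.   1.   1.  -1.   4.]
 [  3.  -4.  -0.  -2.   3.   2.   2.  -2.   3.  -1.   2.  -1.   6.  -2.   6.  12.   1.   1.  -1.   3.  -1.   1.   4.   1.]
 [  4.  -3.   0.   1.  -2.   2.  -5.   
[... 2540 characters left out ...]
2.]
 [  1.   0.  -5.   4.  -1.  -2.  13.   3.   3.   1.  -1.  -1.   5.  -2.  -7.  -0.  -4.   0.  -0.   6.  -1.   1.   2.   2.]
 [ -2.   2.   1.   2.   1.   2.   2.  -1.   4.  -2.  -4.   3.   5.   4.   4.   5.   3.  -3.  -4.   1.  -1.   3.   1.   2.]
 [  5.  -1.  -2.  -0.  -3.   7.   1.  -0.   2.  -1.   2.   5.   1.   2.   4.  -1.  -3.   1.   1.  -0.  -2.  -1.   1.   2.]]
side red [252 205  10   9  72] [256.2 209.2] [0.432 0.037 0.119] 0.123
side orange [326 192  11  31  83] [330.8 207.1] [0.623 0.027 0.078] 0.081
side violet [341 155  13  30 315] [347.4 170.2] [0.705 0.149 0.069] 0.136
side green [227 158  27   8 174] [239.7 161.4] [0.408 0.327 0.015] 0.02
side table z -0.0002788421232016181
```

```bash
python3 -c "
import cv2,numpy as np
a=cv2.imread('pics/t_rk.png');b=cv2.imread('pics/s_rk.png');print(a.shape,b.shape)"
```

```text
(560, 640, 3) (540, 480, 3)
```

View pics/t_rk.png

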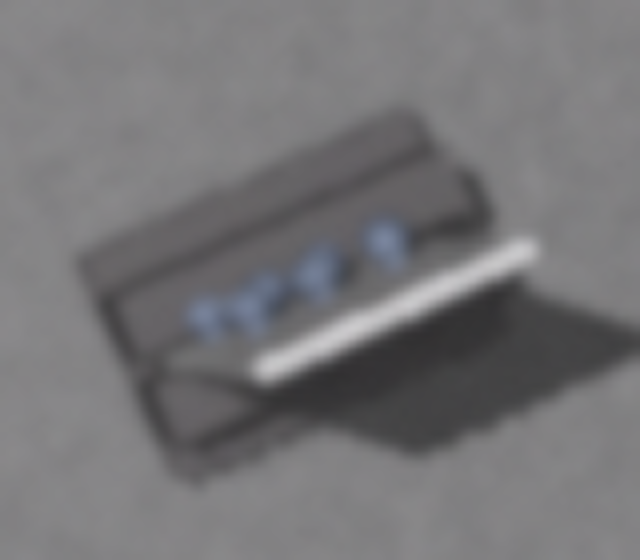

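View pics/t_st.png

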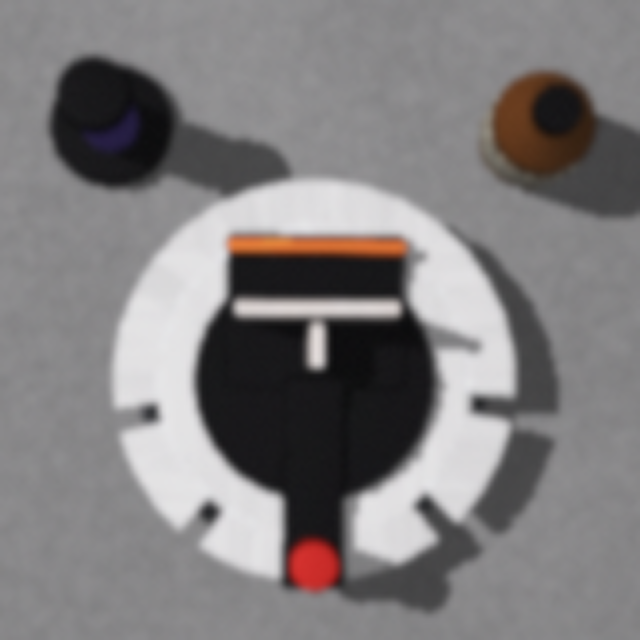

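View pics/s_rk.png

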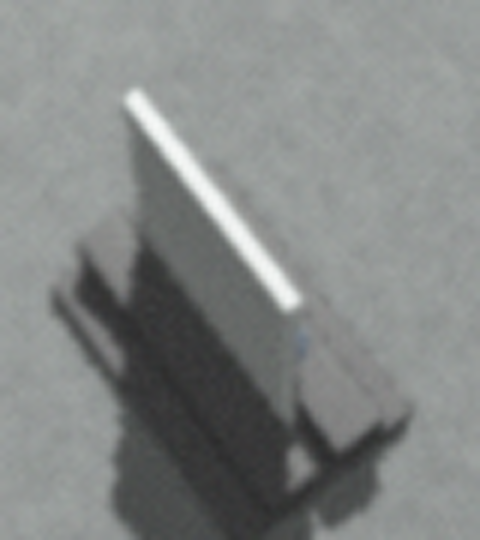

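```bash
python3 - <<'E'
from h import *
f=dict(np.load("top0.npz")); g=dict(np.load("side0.npz"))
img=f["img"];P=cloud(f)
hsv=cv2.cvtColor(img,cv2.COLOR_BGR2HSV)
m=((hsv[...,2]>185)&(hsv[...,1]<40)).astype(np.uint8); m[:170]=0;m[285:]=0;m[:,:260]=0;m[:,380:]=0
c=max(cv2.findContours(m,0,cv2.CHAIN_APPROX_NONE)[0],key=cv2.contourArea)
X=onz(f,c[:,0].astype(float),0.054)[:,:2]
# circle fit by robust least squares
from scipy.optimize import least_squares
r=least_squares(lambda p:np.hypot(*(X-p[:2]).T)-p[2],[.54,.035,.125],loss="soft_l1",f_scale=.001)
print("disc",r.x,np.abs(r.fun).mean())
A=r.x[:2]
# notches: crop coords/4+offset (pixel centre)
u=lambda cu,cv_:((cu+.5)/4-.5+240,(cv_+.5)/4-.5+130)
# darkness on circle radius 0.110 and 0.116
gray=cv2.cvtColor(img,cv2.COLOR_BGR2GRAY)
for rad in(.104,.110,.116):
    th=np.arange(-2,2.0,.01)
    Q=np.c_[A[0]-rad*np.cos(th),A[1]-rad*np.sin(th),np.full_like(th,.054)]
    px=proj(f,Q); v=cv2.remap(gray,px[:,0].astype(np.float32).reshape(1,-1),px[:,1].astype(np.float32).reshape(1,-1),cv2.INTER_LINEAR)[0].astype(float)
    d=v<160; s=np.flatnonzero(np.diff(np.r_[0,d,0]))
    print(rad,[(th[a].round(2),th[min(b,len(th)-1)].round(2),(np.sum(th[a:b]*(200-v[a:b]))/np.sum(200-v[a:b])).round(3)) for a,b in zip(s[::2],s[1::2])])
H,S,V=[hsv[...,i].astype(int) for i in range(3)]
red=((H<6)|(H>174))&(S>150)&(V>100)
ys,xs=np.nonzero(red); k=onz(f,[[xs.mean(),ys.mean()]],.118)[0]; print("knob",k,np.hypot(*(k[:2]-A)),"ang",np.arctan2(*(A-k[:2])[::-1]))
q=P[red]; print("knob z",np.nanpercentile(q[:,2],[10,50,90]))
org=(H>7)&(H<18)&(S>150)&(V>150)&(np.arange(400)[:,None]<200)&(np.arange(400)[:,None]>180)
ys,xs=np.nonzero(org);o=onz(f,np.c_[xs,ys],.078);
dirn=np.polyfit(o[:,1],o[:,0],1);print("lip",o.mean(0),np.hypot(*(o.mean(0)[:2]-A)),"slope",dirn[0], "y",o[:,1].min(),o[:,1].max())
# plate
m=((hsv[...,2]>150)&(hsv[...,1]<40)).astype(np.uint8);m[:, :435]=0;m[:,485:]=0;m[:225]=0;m[255:]=0
ys,xs=np.nonzero(m); print(len(xs))
for z in(.14,):
    w=onz(f,np.c_[xs,ys],z)[:,:2]; rect=cv2.minAreaRect(w.astype(np.float32)*1000);print("plate top",rect); print(cv2.boxPoints(rect))
ds=np.load("side0.npz")
h2=cv2.cvtColor(g["img"],cv2.COLOR_BGR2HSV);m=((h2[...,2]>190)&(h2[...,1]<40)).astype(np.uint8);m[:, :295]=0;m[:,340:]=0;m[:300]=0;m[350:]=0
ys,xs=np.nonzero(m);print(len(xs));w=onz(g,np.c_[xs,ys],.14)[:,:2];rect=cv2.minAreaRect(w.astype(np.float32)*1000);print("plate side",rect);print(cv2.boxPoints(rect))
# rack points z~30
Z=P[...,2]
mm=(Z>.02)&(Z<.038); mm[:, :415]=0;mm[:,486:]=0;mm[:205]=0;mm[265:]=0
R=cv2.minAreaRect(P[mm][:,:2].astype(np.float32)*1000);print("rack",R)
mm=(Z>.15*0+.132)&(Z<.15);mm[:, :415]=0;mm[:,486:]=0;mm[:205]=0;mm[265:]=0
print("plate depth",P[mm].mean(0),cv2.minAreaRect(P[mm][:,:2].astype(np.float32)*1000))
for n,b in(("cap",[375,161]),("lamp",[266,158])):
    print(n,P[b[1]-2:b[1]+3,b[0]-2:b[0]+3].reshape(-1,3).mean(0))
E
```

```text
disc [0.55172818 0.04418168 0.11160676] 0.015415963307038672
0.104 [(np.float64(-1.36), np.float64(-1.25), np.float64(-1.31)), (np.float64(-0.66), np.float64(-0.54), np.float64(-0.606)), (np.float64(-0.15), np.float64(0.27), np.float64(0.047)), (np.float64(1.66), np.float64(1.72), np.float64(1.685))]
0.11 [(np.float64(-1.36), np.float64(-1.26), np.float64(-1.315)), (np.float64(-0.66), np.float64(-0.54), np.float64(-0.607)), (np.float64(-0.15), np.float64(0.25), np.float64(0.043)), (np.float64(0.65), np.float64(0.75), np.float64(0.696)), (np.float64(1.28), np.float64(1.4), np.float64(1.338))]
0.116 [(np.float64(-1.36), np.float64(-1.27), np.float64(-1.32)), (np.float64(-0.65), np.float64(-0.56), np.float64(-0.61)), (np.float64(-0.15), np.float64(0.25), np.float64(0.044)), (np.float64(0.64), np.float64(0.76), np.float64(0.696)), (np.float64(1.29), np.float64(1.41), np.float64(1.344))]
knob [0.43533485 0.04289485 0.118     ] 0.11640043558847281 ang 0.01105541250137544
knob z [0.09439573 0.11869052 0.12266139]
lip [0.62567633 0.03483196 0.078     ] 0.07453688206783624 slope 0.025189383344038363 y -0.016928796329947468 0.08579881198808122
122
plate top ((503.4515380859375, -288.32635498046875), (7.513278961181641, 90.18355560302734), 22.37640380859375)
[[ 482.8118  -248.05997]
 [ 517.14374 -331.45297]
 [ 524.0913  -328.59274]
 [ 489.75934 -245.19974]]
150
plate side ((500.93414306640625, -287.5230712890625), (6.575626850128174, 90.1976318359375), 22.342395782470703)
[[ 480.74927 -247.05971]
 [ 515.03705 -330.48608]
 [ 521.119   -327.98645]
 [ 486.83124 -244.56006]]
rack ((506.68072509765625, -293.2747497558594), (52.7264404296875, 122.20413208007812), 22.089717864990234)
plate depth [ 0.50367196 -0.28619296  0.13968913] ((503.486328125, -286.73272705078125), (6.660460472106934, 90.77115631103516), 22.10939598083496)
cap [nan nan nan]
lamp [nan nan nan]
```

```bash
python3 - <<'E'
from h import *
from scipy.optimize import least_squares
f=dict(np.load("top0.npz"))
img=f["img"]; hsv=cv2.cvtColor(img,cv2.COLOR_BGR2HSV);gray=cv2.cvtColor(img,cv2.COLOR_BGR2GRAY)
m=((gray>170)).astype(np.uint8); m[:170]=0;m[285:]=0;m[:,:260]=0;m[:,380:]=0
c=np.vstack(cv2.findContours(m,0,cv2.CHAIN_APPROX_NONE)[0])
X=onz(f,c[:,0].astype(float),0.054)[:,:2]
A=np.array([.54,.04])
for _ in range(8):
    k=np.abs(np.hypot(*(X-A).T)-.125)<.006
    r=least_squares(lambda p:np.hypot(*(X[k]-p[:2]).T)-p[2],[*A,.125],loss="soft_l1",f_scale=.001);A=r.x[:2]
print(k.sum(),r.x,np.abs(r.fun).mean())
for rad in(.104,.110,.116):
    th=np.arange(-2,2.0,.005)
    Q=np.c_[A[0]-rad*np.cos(th),A[1]-rad*np.sin(th),np.full_like(th,.054)]
    px=proj(f,Q); v=cv2.remap(gray,px[:,0].astype(np.float32).reshape(1,-1),px[:,1].astype(np.float32).reshape(1,-1),cv2.INTER_LINEAR)[0].astype(float)
    d=v<165; s=np.flatnonzero(np.diff(np.r_[0,d,0]))
    print(rad,[((th[a]+th[b-1])/2).round(3) for a,b in zip(s[::2],s[1::2])])
k=np.array([.4353,.0429]);print(np.hypot(*(k-A)),np.arctan2(*(A-k)[::-1]))
o=np.array([.6257,.0348]);print(np.hypot(*(o-A)),np.arctan2(*(o-A)[::-1]))
# backrest top
m=(hsv[...,2]>190)&(hsv[...,1]<40);m[:200]=0;m[212:]=0;m[:,:296]=0;m[:,343:]=0
ys,xs=np.nonzero(m);w=onz(f,np.c_[xs,ys],.141)[:,:2];R=cv2.minAreaRect(w.astype(np.float32)*1000);print(R)
# lamp cap, bottle cap centre
P=cloud(f)
for n,(u0,u1,v0,v1) in dict(lamp=(245,290,140,180),bottle=(355,395,140,180)).items():
    q=P[v0:v1,u0:u1].reshape(-1,3);q=q[q[:,2]>.13];print(n,len(q),q.mean(0))
E
```

```text
245 [0.54442559 0.0391727  0.12386269] 0.0008830838130797875
0.104 [np.float64(-1.39), np.float64(-0.688), np.float64(-0.0), np.float64(0.705), np.float64(1.395), np.float64(1.75)]
0.11 [np.float64(-1.39), np.float64(-0.685), np.float64(0.012), np.float64(0.705), np.float64(1.397)]
0.116 [np.float64(-1.388), np.float64(-0.688), np.float64(0.055), np.float64(0.702), np.float64(1.4)]
0.1091892272364009 -0.03414278058733462
0.08139195346446101 -0.0537498666020992
((584.882568359375, 37.05803680419922), (88.11661529541016, 2.3219919204711914), 88.58280944824219)
lamp 291 [0.71026629 0.16331552 0.15037881]
bottle 133 [ 0.6954976  -0.10513795  0.14954497]
```

play_rows:
  plan:
    - [[0.028, -0.0288, 0, 0, -1], [0.028, -0.0288, 0, 0, -1], [0.028, -0.0288, 0, 0, -1], [0.028, -0.0288, 0, 0, -1], [0.028, -0.0288, 0, 0, -1], [0.028, -0.0288, 0, 0, -1], [0.028, -0.0288, 0, 0, -1], [0.028, -0.0288, 0, 0, -1]]

```text
time: 1.2
ee_pos: [0.3249, -0.2154, 0.2313]
orientation: [3.141, -0.0, 0.371]
contact_force: [0.3, 0.5, -0.7]
opening: 0.0856
```

play_rows:
  plan:
    - [[0.028, -0.0288, 0, 0, -1], [0.028, -0.0288, 0, 0, -1], [0.028, -0.0288, 0, 0, -1], [0.028, -0.0288, 0, 0, -1], [0.028, -0.0288, 0, 0, -1], [0.028, -0.0288, 0, 0, -1], [0.028, -0.0288, 0, 0.1, -1], [0, 0, 0, 0.1, -1]]

```text
time: 2.2
ee_pos: [0.4346, 0.0463, 0.2314]
orientation: [-3.139, -0.001, 0.175]
contact_force: [-0.5, -1.7, -0.1]
opening: 0.0855
```

play_rows:
  plan:
    - [[0, 0, 0, 0.1, -1], [0, 0, 0, 0.1, -1], [0, 0, 0, 0, -1]]

```text
time: 2.58
ee_pos: [0.434, 0.0422, 0.2311]
orientation: [3.141, 0.0, -0.028]
contact_force: [1.2, 0.4, 0.1]
opening: 0.0852
```

```bash
cat >> h.py <<'E'
from scipy.spatial.transform import Rotation as Ro
def rel(target):
    s=manip.state(); R=Ro.from_euler("xyz",s["orientation"])
    return R.inv().apply(np.array(target)-s["ee_pos"]).round(4)
def st():
    s=manip.state()
    print("t",s["time"],"p",s["ee_pos"].round(4),"o",s["orientation"].round(3),"F",s["contact_force"].round(1),"open",round(s["opening"],4),"q",s["q"].round(2))
E
python3 - <<'E'
from h import *
st(); print(rel([.4345,.0425,.085]))
f=grab("top");crop(f,"t1.png",240,180,400,300,4)
f=grab("side");crop(f,"s1.png",190,130,380,270,4)
E
```

```text
t 2.575 p [0.434  0.0422 0.2311] o [ 3.141  0.    -0.028] F [1.2 0.4 0.1] open 0.0852 q [ 0.39  0.11 -0.58  1.78  0.06  1.27 -1.8 ]
[ 0.0005 -0.0003  0.1461]
```

View pics/s1.png

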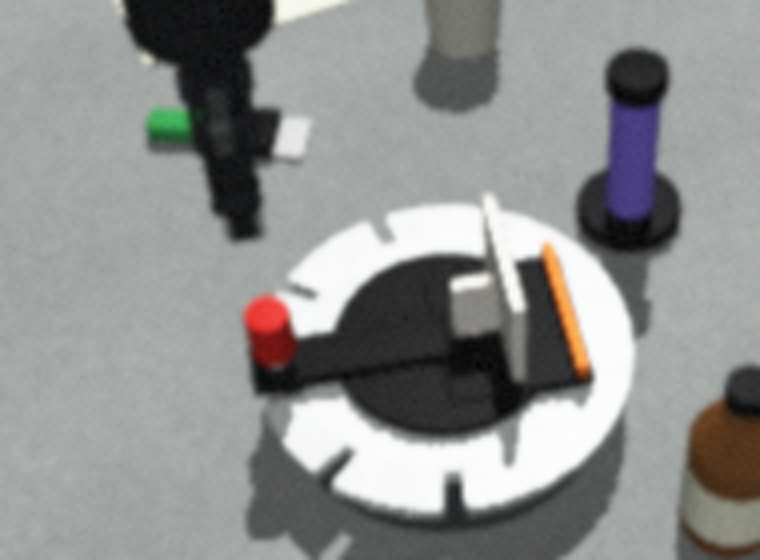

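play_rows:
  plan:
    - [[0, 0, 0.035, 0, -1], [0, 0, 0.035, 0, -1], [0, 0, 0.03, 0, -1], [0, 0, 0.025, 0, -1], [0.0005, 0, 0.021, 0, -1], [0, 0, 0, 0, 1], [0, 0, 0, 0, 1], [0, 0, 0, 0, 1]]
  newtons: 60

```text
time: 3.68
ee_pos: [0.4357, 0.0423, 0.0863]
orientation: [-3.142, -0.002, -0.029]
contact_force: [-0.3, -0.5, -0.5]
opening: 0.0322
```

play_rows:
  plan:
    - [[0, 0, 0, 0, 1], [0, 0, 0, 0, 1], [0, 0, 0, 0, 1]]

```text
time: 4.05
ee_pos: [0.4357, 0.0424, 0.0865]
orientation: [3.141, -0.002, -0.029]
contact_force: [-0.5, 0.4, 6.1]
opening: 0.0285
```

play_rows:
  plan:
    - [[0, 0, -0.005, 0, 1], [0, 0, -0.005, 0, 1], [0, 0, -0.003, 0, 1], [0, 0, 0, 0, 1]]

```text
time: 4.55
ee_pos: [0.4356, 0.0423, 0.098]
orientation: [-3.141, -0.002, -0.029]
contact_force: [5.0, 0.6, -11.3]
opening: 0.0283
```

```bash
python3 - <<'E'
from h import *
st()
f=grab("top");g=grab("side");crop(g,"s2.png",200,150,340,260,5)
P=cloud(f);h=cv2.cvtColor(f["img"],cv2.COLOR_BGR2HSV)
E
```

```text
t 4.55 p [0.4356 0.0423 0.098 ] o [-3.141e+00 -2.000e-03 -2.900e-02] F [  5.    0.6 -11.3] open 0.0283 q [ 0.35  0.26 -0.56  1.98  0.17  0.95 -1.9 ]
```

View pics/s2.png

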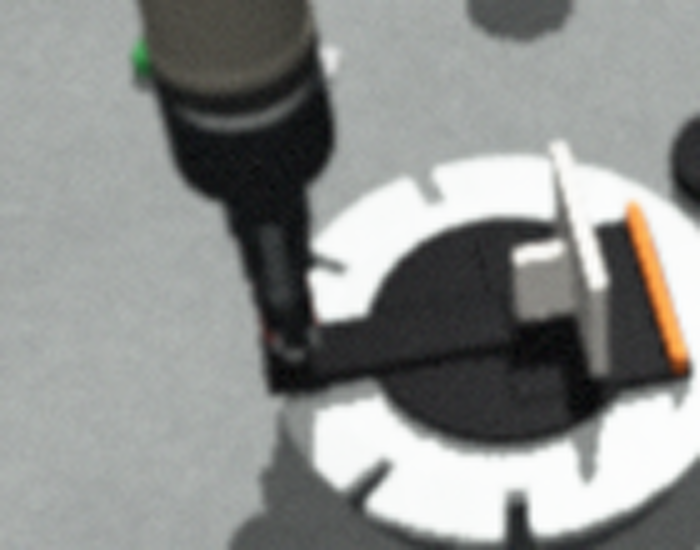

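play_rows:
  plan:
    - [[0, 0, -0.0015, 0, 1], [0.0004, 0.009, 0, -0.0825, 1], [0.0004, 0.009, 0, -0.0825, 1], [0, 0, 0, 0, 1]]

```text
time: 5.15
ee_pos: [0.4366, 0.0242, 0.0992]
orientation: [-3.141, -0.002, 0.136]
contact_force: [6.2, 2.1, -11.0]
opening: 0.0286
```

```bash
python3 - <<'E'
from h import *
st()
g=grab("side");crop(g,"s3.png",200,150,340,260,5)
E
```

```text
t 5.15 p [0.4366 0.0242 0.0992] o [-3.141e+00 -2.000e-03  1.360e-01] F [  6.2   2.1 -11. ] open 0.0286 q [ 0.41  0.26 -0.58  1.98  0.18  0.95 -1.7 ]
```

View pics/s3.png

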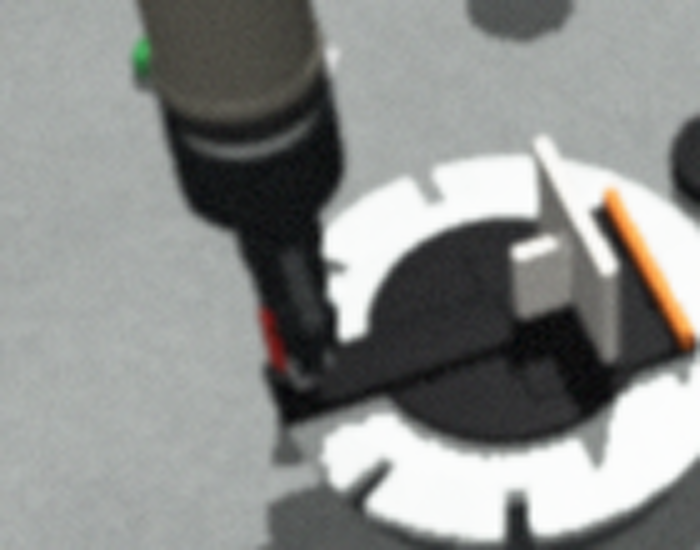

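play_rows:
  plan:
    - [[0.0004, 0.009, 0, -0.0825, 1], [0.0004, 0.009, 0, -0.0825, 1], [0.0004, 0.009, 0, -0.0825, 1], [0.0004, 0.009, 0, -0.0825, 1], [0.0004, 0.009, 0, -0.0825, 1], [0.0004, 0.009, 0, -0.0825, 1], [0, 0, 0, 0, 1]]

```text
time: 6.08
ee_pos: [0.4563, -0.0243, 0.0989]
orientation: [-3.139, -0.002, 0.631]
contact_force: [5.5, 2.3, -11.9]
opening: 0.0285
```

```bash
python3 - <<'E'
from h import *
st()
A=np.array([.5444,.0392]);p=manip.state()["ee_pos"][:2];print(np.hypot(*(p-A)),np.arctan2(*(A-p)[::-1]))
g=grab("side");crop(g,"s4.png",200,150,340,260,5)
E
```

```text
t 6.075 p [ 0.4563 -0.0243  0.0989] o [-3.139e+00 -2.000e-03  6.310e-01] F [  5.5   2.3 -11.9] open 0.0285 q [ 0.55  0.32 -0.64  1.93  0.22  0.97 -1.13]
0.10863013029553394 0.6248624429667966
```

View pics/s4.png

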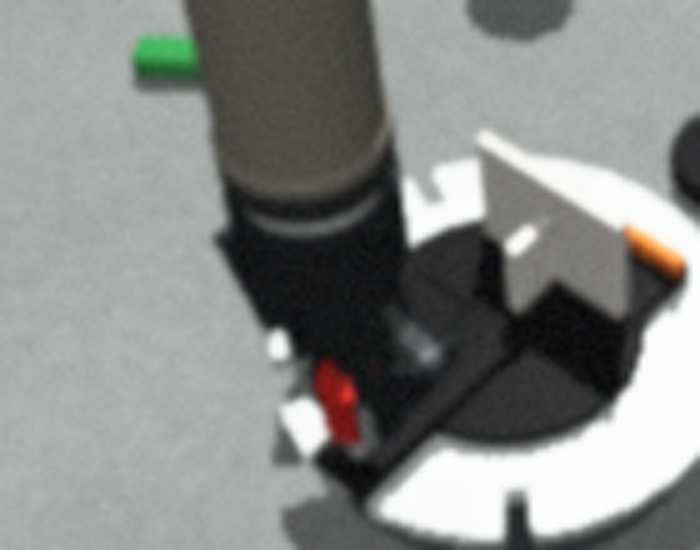

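play_rows:
  plan:
    - [[0, 0, 0, 0, 0.15], [0, 0, 0.002, 0, 0.15], [0, 0, 0.002, 0, 0.15], [0, 0, 0.001, 0, 0.15], [0, 0.0011, 0, -0.01, 0.15], [0, 0.0011, 0, -0.01, 0.15], [0, 0.0011, 0, -0.01, 0.15], [0, 0.0011, 0, -0.01, 0.15]]

```text
time: 7.12
ee_pos: [0.4578, -0.0274, 0.0948]
orientation: [-3.139, 0.0, 0.672]
contact_force: [-3.4, 4.3, 3.4]
opening: 0.0363
```

```bash
cat > look.py <<'E'
from h import *
import sys
st()
g=grab("side");crop(g,sys.argv[1],200,150,340,260,5)
h=cv2.cvtColor(g["img"],cv2.COLOR_BGR2HSV).astype(int);H,S,V=h[...,0],h[...,1],h[...,2]
o=(H>7)&(H<18)&(S>150)&(V>120);o[:180]=0;o[260:]=0;o[:,:300]=0;o[:,360:]=0
ys,xs=np.nonzero(o);w=onz(g,np.c_[xs,ys],.078)[:,:2]
if len(xs)>20:
    r=cv2.fitLine(w.astype(np.float32)*1000,cv2.DIST_HUBER,0,.01,.01).ravel();a=np.arctan2(r[1],r[0]);a=(a-np.pi/2+np.pi/2)%np.pi-np.pi/2
    print("lip n",len(xs),"carriage angle",a,"centre",w.mean(0))
E
python3 look.py s5.png
```

```text
t 7.125 p [ 0.4578 -0.0274  0.0948] o [-3.139  0.     0.672] F [-3.4  4.3  3.4] open 0.0363 q [ 0.56  0.33 -0.64  1.92  0.23  0.97 -1.09]
lip n 29 carriage angle 0.5925938 centre [0.62838416 0.05028662]
```

View pics/s5.png

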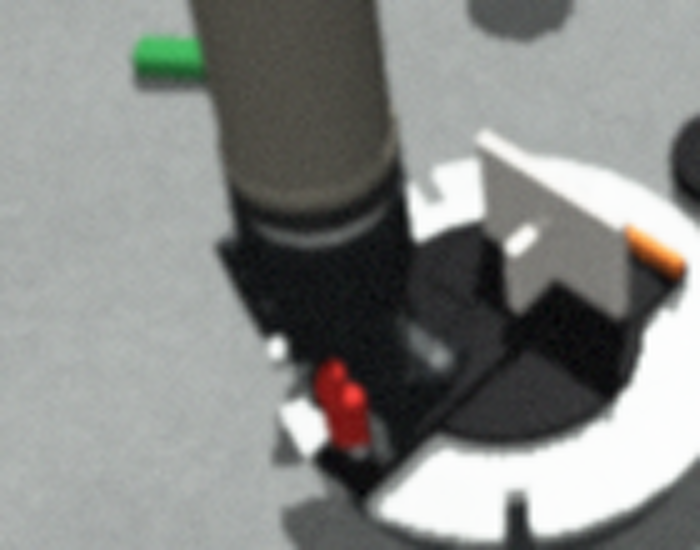

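play_rows:
  plan:
    - [[0, 0.0011, 0, -0.01, 0.15], [0, 0.0011, 0, -0.01, 0.15]]

```text
time: 7.42
ee_pos: [0.4582, -0.0274, 0.0947]
orientation: [-3.136, 0.0, 0.693]
contact_force: [-5.1, 7.1, 4.8]
opening: 0.0361
```

```bash
python3 look.py s6.png
```

```text
t 7.425 p [ 0.4582 -0.0274  0.0947] o [-3.136  0.     0.693] F [-5.1  7.1  4.8] open 0.0361 q [ 0.56  0.33 -0.65  1.92  0.24  0.97 -1.07]
lip n 29 carriage angle 0.5925938 centre [0.62838416 0.05028662]
```

View pics/s6.png

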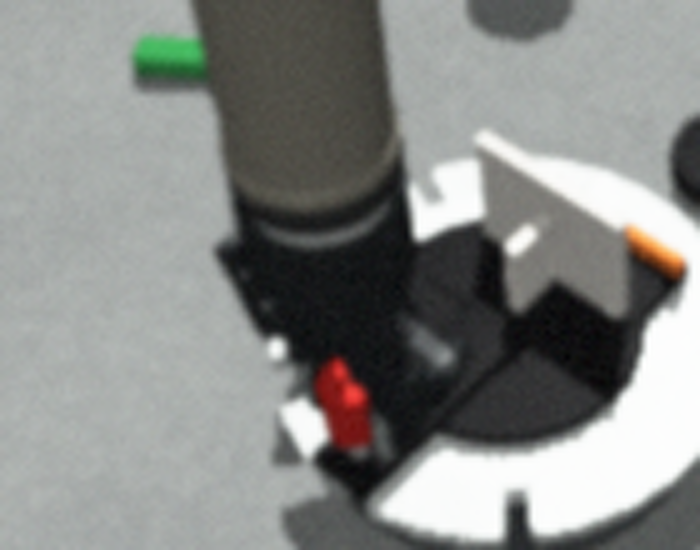

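play_rows:
  plan:
    - [[0, -0.003, 0, 0, 0.15], [0, 0, 0, 0, -0.5], [0, 0, 0, 0, -0.5], [0, 0, -0.03, 0, -0.5], [0, 0, -0.04, 0, -0.5], [0, 0, -0.05, 0, -0.5], [-0.04, 0, -0.02, 0, -0.5], [-0.05, 0, 0, 0, -0.5]]

```text
time: 8.48
ee_pos: [0.3901, -0.0867, 0.237]
orientation: [3.136, -0.003, 0.693]
contact_force: [-0.7, -1.2, -0.2]
opening: 0.0643
```

```bash
python3 look.py s7.png; python3 - <<'E'
from h import *
f=grab("top");crop(f,"t7.png",250,170,390,290,5)
E
```

```text
t 8.475 p [ 0.3901 -0.0867  0.237 ] o [ 3.136e+00 -3.000e-03  6.930e-01] F [-0.7 -1.2 -0.2] open 0.0643 q [ 0.8   0.02 -0.62  1.85  0.01  1.27 -0.71]
lip n 30 carriage angle 0.59357274 centre [0.62825584 0.05070711]
```

View pics/s7.png

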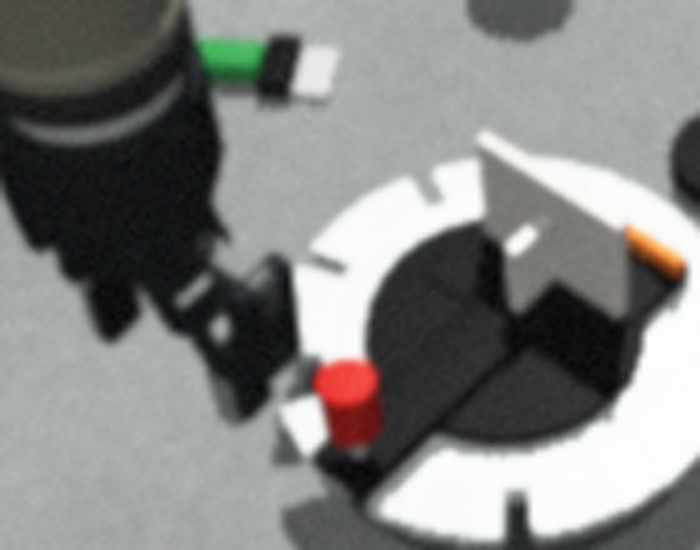

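View pics/t7.png

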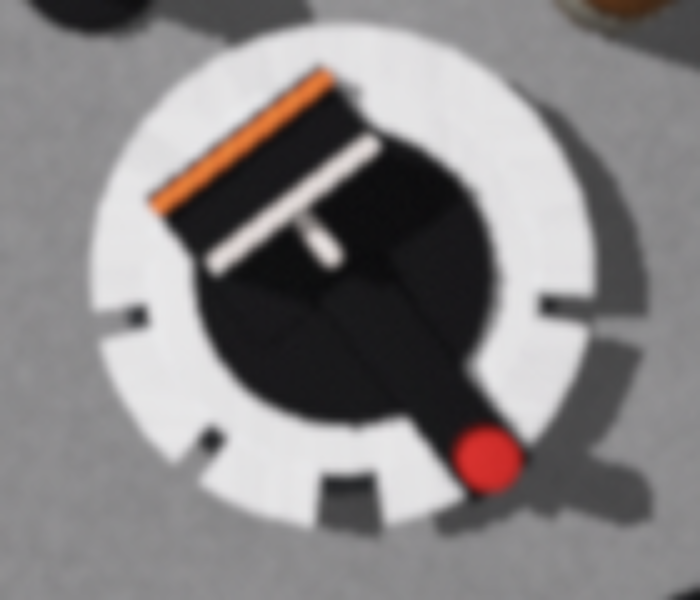

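```bash
cat > car.py <<'E'
from h import *
def meas():
    f=grab("top");g=grab("side");A=np.array([.5444,.0392])
    out=[]
    for F in(f,g):
        hsv=cv2.cvtColor(F["img"],cv2.COLOR_BGR2HSV);H,S,V=[hsv[...,i].astype(int) for i in range(3)]
        red=((H<6)|(H>174))&(S>150)&(V>100)
        k,l,s,c=cv2.connectedComponentsWithStats(red.astype(np.uint8));i=1+np.argmax(s[1:,4]);out.append((l==i,c[i]))
        P=cloud(F)[l==i];print("red n",s[i,4],"box",s[i],"z pct",np.nanpercentile(P[:,2],[5,25,50,75,95]).round(4))
        tt=P[:,2]>np.nanpercentile(P[:,2],60)-.012
    # top-face: both views; triangulate via depth of top
    for z in(.12,.13):
        k=onz(f,[out[0][1]],z)[0];print(z,"knob",k,np.hypot(*(k[:2]-A)),np.arctan2(*(A-k[:2])[::-1]))
    hsv=cv2.cvtColor(f["img"],cv2.COLOR_BGR2HSV);H,S,V=[hsv[...,i].astype(int) for i in range(3)]
    o=(H>7)&(H<18)&(S>150)&(V>150);o[:170]=0;o[230:]=0;o[:,:260]=0;o[:,:][:,360:]=0
    ys,xs=np.nonzero(o);w=onz(f,np.c_[xs,ys],.078)[:,:2]
    r=cv2.fitLine(w.astype(np.float32)*1000,cv2.DIST_HUBER,0,.01,.01).ravel();print("lip dir angle",np.arctan2(r[1],r[0])-np.pi/2,"mean",w.mean(0))
    w=((V>190)&(S<40));w=w&(cv2.pointPolygonTest is not None)
    return f,g
if __name__=="__main__": meas()
E
python3 car.py
```

```text
red n 142 box [341 255  14  14 142] z pct [0.0691 0.1267 0.129  0.1306 0.1329]
red n 159 box [263 223  13  16 159] z pct [0.0958 0.1127 0.1269 0.1292 0.1309]
0.12 knob [ 0.45516151 -0.02601952  0.12      ] 0.11053096235638409 0.63112889054291
0.13 knob [ 0.45577652 -0.0252422   0.13      ] 0.109576085531696 0.6287133052642148
lip dir angle -2.5121956 mean [0.61000161 0.08631001]
```

```bash
python3 - <<'E'
from h import *
print(rel([.4557,-.0252,.237]),rel([.4557,-.0252,.095]))
E
```

```text
[ 0.0913 -0.005  -0.002 ] [ 0.0913 -0.0052  0.14  ]
```

play_rows:
  plan:
    - [[0.045, -0.0025, 0, 0.03, -1], [0.045, -0.0025, 0, 0.032, -1], [0.001, 0, 0.04, 0, -1], [0, 0, 0.04, 0, -1], [0, 0, 0.035, 0, -1], [0, 0, 0.025, 0, -1], [0, 0, 0, 0, -1]]

```text
time: 9.55
ee_pos: [0.4554, -0.0236, 0.093]
orientation: [-3.137, 0.002, 0.631]
contact_force: [0.7, 0.0, 0.5]
opening: 0.0855
```

```bash
python3 - <<'E'
from h import *
st();print(rel([.4557,-.0252,.095]))
E
```

```text
t 9.55 p [ 0.4554 -0.0236  0.093 ] o [-3.137e+00  2.000e-03  6.310e-01] F [0.7 0.  0.5] open 0.0855 q [ 0.58  0.33 -0.68  1.93  0.25  0.97 -1.16]
[-0.0007  0.0015 -0.002 ]
```

play_rows:
  plan:
    - [[0, 0.0015, 0, 0, -0.5], [0, 0, 0, 0, 1], [0, 0, 0, 0, 1], [0, 0, 0, 0, 1], [0, 0, 0, 0, 1], [0, 0, 0, 0, 1]]
  newtons: 60

```text
time: 10.3
ee_pos: [0.457, -0.0243, 0.096]
orientation: [-3.14, -0.0, 0.629]
contact_force: [-4.1, 2.1, 6.6]
opening: 0.0287
```

play_rows:
  plan:
    - [[0, 0, -0.002, 0, 1], [0, 0, -0.001, 0, 1], [0.0001, 0.0027, 0, -0.025, 1], [0.0001, 0.0027, 0, -0.025, 1], [0.0001, 0.0026, 0, -0.024, 1], [0, 0, 0, 0, 1]]

```text
time: 11.05
ee_pos: [0.4627, -0.0316, 0.0971]
orientation: [-3.14, -0.001, 0.705]
contact_force: [2.8, 3.2, -10.2]
opening: 0.0286
```

```bash
python3 look.py s8.png;python3 - <<'E'
from h import *
A=np.array([.5444,.0392]);p=manip.state()["ee_pos"][:2];print(np.hypot(*(p-A)),np.arctan2(*(A-p)[::-1]))
f=grab("top");crop(f,"t8.png",250,170,390,290,5)
hsv=cv2.cvtColor(f["img"],cv2.COLOR_BGR2HSV);H,S,V=[hsv[...,i].astype(int) for i in range(3)]
o=(H>7)&(H<18)&(S>150)&(V>150);o[:170]=0;o[230:]=0;o[:,:260]=0;o[:,:][:,360:]=0
ys,xs=np.nonzero(o);w=onz(f,np.c_[xs,ys],.078)[:,:2]
r=cv2.fitLine(w.astype(np.float32)*1000,cv2.DIST_HUBER,0,.01,.01).ravel();print("lip dir angle",np.arctan2(r[1],r[0])-np.pi/2,"mean",w.mean(0))
E
```

```text
t 11.05 p [ 0.4627 -0.0316  0.0971] o [-3.14e+00 -1.00e-03  7.05e-01] F [  2.8   3.2 -10.2] open 0.0286 q [ 0.6   0.34 -0.69  1.91  0.26  0.98 -1.08]
lip n 26 carriage angle 0.66731656 centre [0.62777043 0.05610826]
0.10811603583294344 0.7134314851831439
lip dir angle -2.4253967 mean [0.60571651 0.0917804 ]
```

View pics/t8.png

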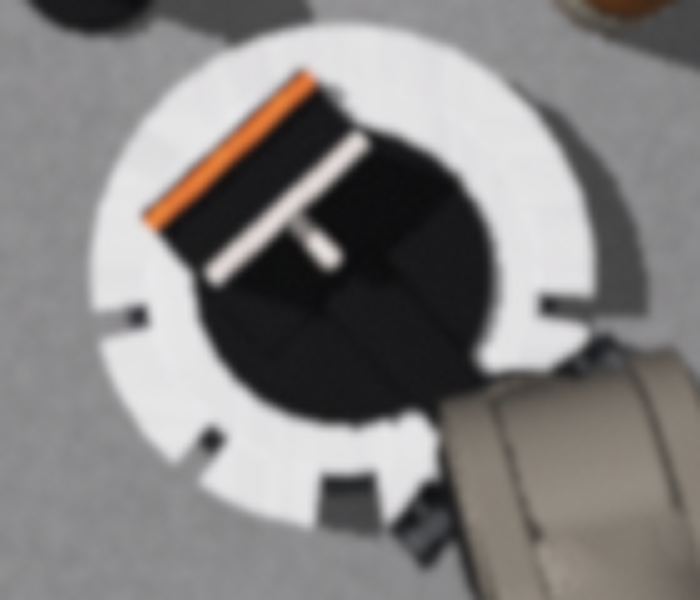

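play_rows:
  plan:
    - [[0, 0, 0, 0, -0.2], [0, 0, 0, 0, -0.2], [0, 0, 0, 0, -0.2]]

```text
time: 11.52
ee_pos: [0.463, -0.0331, 0.0984]
orientation: [3.14, 0.0, 0.702]
contact_force: [-0.1, -0.6, 0.8]
opening: 0.0513
```

```bash
python3 look.py s9.png; python3 car.py
```

```text
t 11.525 p [ 0.463  -0.0331  0.0984] o [3.14  0.    0.702] F [-0.1 -0.6  0.8] open 0.0513 q [ 0.6   0.34 -0.69  1.91  0.26  0.98 -1.08]
lip n 25 carriage angle 0.6485001 centre [0.62814326 0.05591572]Traceback (most recent call last):
  File "car.py", line 20, in <module>
    if __name__=="__main__": meas()
                             ~~~~^^
  File "car.py", line 8, in meas
    k,l,s,c=cv2.connectedComponentsWithStats(red.astype(np.uint8));i=1+np.argmax(s[1:,4]);out.append((l==i,c[i]))
                                                                       ~~~~~~~~~^^^^^^^^^
    return _wrapfunc(a, 'argmax', axis=axis, out=out, **kwds)
    return bound(*args, **kwds)
ValueError: attempt to get argmax of an empty sequence
```

View pics/s9.png

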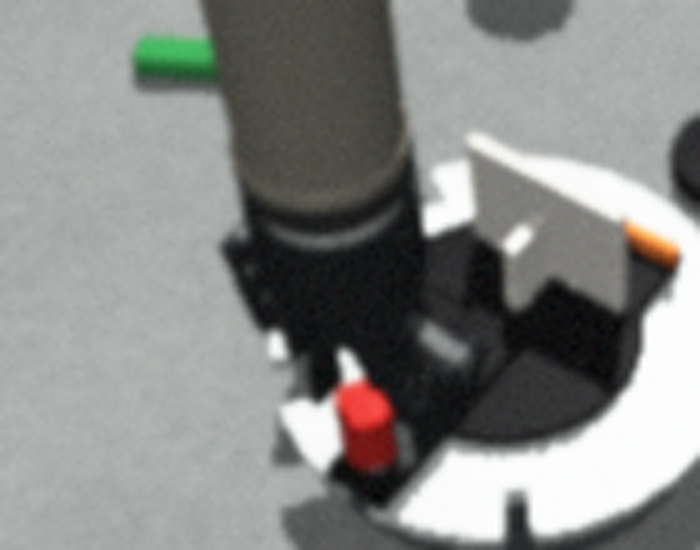

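```bash
cat > kz.py <<'E'
from h import *
g=grab("side");hsv=cv2.cvtColor(g["img"],cv2.COLOR_BGR2HSV);H,S,V=[hsv[...,i].astype(int) for i in range(3)]
red=((H<6)|(H>174))&(S>150)&(V>100);red[:200]=0;red[260:]=0;red[:,:240]=0;red[:,300:]=0
P=cloud(g);np.set_printoptions(linewidth=200)
for v in range(222,248,1):
    if red[v].any():print(v,np.flatnonzero(red[v])[[0,-1]],np.nanmedian(P[v][red[v]],0).round(3))
E
python3 kz.py
```

```text
227 [270 274] [ 0.46  -0.026  0.12 ]
228 [268 276] [ 0.46  -0.029  0.121]
229 [268 276] [ 0.46  -0.031  0.12 ]
230 [268 277] [ 0.461 -0.035  0.12 ]
231 [268 277] [ 0.461 -0.038  0.12 ]
232 [268 278] [ 0.461 -0.042  0.12 ]
233 [268 277] [ 0.459 -0.043  0.119]
234 [269 277] [ 0.46  -0.045  0.118]
235 [269 277] [ 0.459 -0.047  0.115]
236 [269 277] [ 0.459 -0.046  0.112]
237 [269 276] [ 0.457 -0.047  0.109]
238 [270 277] [ 0.459 -0.047  0.102]
239 [270 277] [ 0.459 -0.047  0.099]
240 [269 277] [ 0.457 -0.047  0.094]
241 [270 276] [ 0.457 -0.047  0.091]
242 [271 276] [ 0.457 -0.047  0.087]
```

play_rows:
  plan:
    - [[0, 0, -0.01, 0, -0.5], [0, 0, -0.03, 0, -0.5], [0, 0, -0.04, 0, -0.5], [0, 0, -0.04, 0, -0.5], [0, 0, -0.03, 0, -0.5], [-0.05, 0.03, 0, 0, -0.5], [-0.03, 0.05, 0, 0, -0.5], [0, 0, 0, 0, -0.5]]

```text
time: 12.72
ee_pos: [0.4526, -0.1513, 0.248]
orientation: [3.14, 0.002, 0.692]
contact_force: [-0.4, 1.2, 0.4]
opening: 0.0636
```

```bash
python3 car.py; python3 - <<'E'
from h import *
st();f=grab("top");crop(f,"t10.png",250,170,390,290,5)
E
```

```text
red n 138 box [344 252  13  14 138] z pct [0.0703 0.1164 0.1189 0.1205 0.1232]
red n 103 box [268 228  10  15 103] z pct [0.0875 0.0989 0.1124 0.1195 0.3146]
0.12 knob [ 0.46176277 -0.03301703  0.12      ] 0.10974611813254648 0.7182090862002244
0.13 knob [ 0.46232355 -0.03218222  0.13      ] 0.1087748377553836 0.7158225936869421
lip dir angle -2.4229589 mean [0.60553729 0.09193989]
t 12.825 p [ 0.4532 -0.1451  0.2482] o [-3.141e+00 -1.000e-03  7.010e-01] F [ 0.6  0.5 -0.3] open 0.0641 q [ 0.83  0.2  -0.66  1.65  0.13  1.33 -0.71]
```

View pics/t10.png

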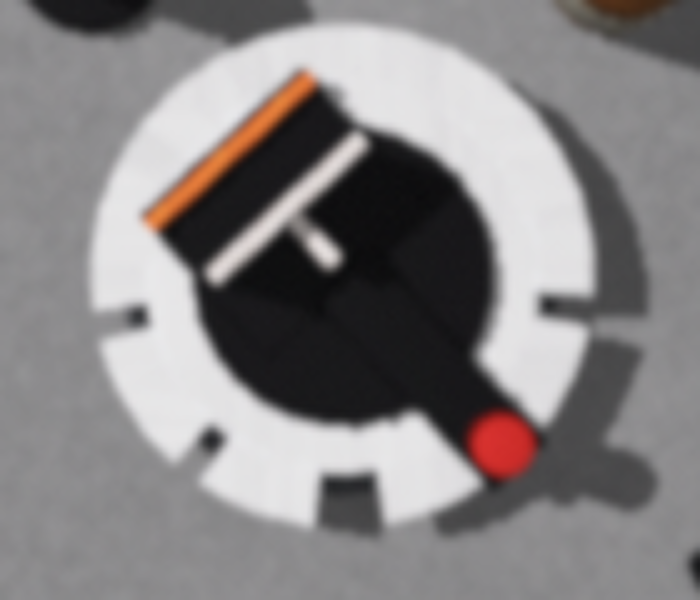

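```bash
python3 - <<'E'
from h import *
st();print(rel([.502,-.2875,.245]))
E
```

```text
t 12.875 p [ 0.4533 -0.1439  0.2482] o [-3.141e+00 -1.000e-03  7.040e-01] F [ 0.9  0.4 -1. ] open 0.0639 q [ 0.83  0.2  -0.66  1.65  0.13  1.33 -0.71]
[-0.0559  0.141   0.0031]
```

play_rows:
  plan:
    - [[-0.014, 0.0352, 0, 0, -0.5], [-0.014, 0.0352, 0, 0, -0.5], [-0.014, 0.0352, 0, 0, -0.5], [-0.014, 0.0352, 0, 0, -0.5], [0, 0, 0, -0.157, -0.5], [0, 0, 0, -0.157, -0.5], [0, 0, 0, -0.157, -0.5], [0, 0, 0, -0.157, -0.5]]

```text
time: 13.88
ee_pos: [0.5023, -0.2863, 0.2483]
orientation: [3.141, -0.001, 1.34]
contact_force: [0.5, 0.2, -0.5]
opening: 0.0642
```

play_rows:
  plan:
    - [[0, 0, 0, -0.157, -0.5], [0, 0, 0, -0.157, -0.5], [0, 0, 0, -0.157, -0.5], [0, 0, 0, -0.157, -0.5], [0, 0, 0, 0, -0.5], [0, 0, 0, 0, -0.5]]

```text
time: 14.62
ee_pos: [0.5019, -0.2876, 0.2481]
orientation: [3.141, 0.0, 1.958]
contact_force: [-0.5, 0.2, 1.1]
opening: 0.064
```

```bash
python3 - <<'E'
from h import *
st();print(rel([.502,-.2875,.110]))
E
```

```text
t 14.625 p [ 0.5019 -0.2876  0.2481] o [3.141 0.    1.958] F [-0.5  0.2  1.1] open 0.064 q [ 1.04  0.48 -0.83  1.38  0.35  1.44  0.61]
[0.000e+00 1.000e-04 1.381e-01]
```

play_rows:
  plan:
    - [[0, 0, 0.035, 0, -0.5], [0, 0, 0.035, 0, -0.5], [0, 0, 0.03, 0, -0.5], [0, 0, 0.025, 0, -0.5], [0, 0, 0.013, 0, -0.5], [0, 0, 0, 0, -0.5], [0, 0, 0, 0, 0.3], [0, 0, 0, 0, 0.6]]
  newtons: 40

```text
time: 15.62
ee_pos: [0.5024, -0.2888, 0.111]
orientation: [3.14, 0.002, 1.959]
contact_force: [-0.3, 0.8, 0.2]
opening: 0.0282
```

play_rows:
  plan:
    - [[0, 0, 0, 0, 1], [0, 0, 0, 0, 1], [0, 0, 0, 0, 1], [0, 0, 0, 0, 1], [0, 0, 0, 0, 1]]

```text
time: 16.25
ee_pos: [0.5021, -0.2888, 0.1105]
orientation: [3.141, 0.001, 1.959]
contact_force: [-0.1, -0.0, 5.6]
opening: 0.0052
```

```bash
python3 - <<'E'
from h import *
st();f=grab("side");crop(f,"s11.png",260,250,370,370,6)
E
```

```text
t 16.25 p [ 0.5021 -0.2888  0.1105] o [3.141e+00 1.000e-03 1.959e+00] F [-0.1 -0.   5.6] open 0.0052 q [ 1.02  0.59 -0.78  1.58  0.44  1.16  0.53]
```

View pics/s11.png

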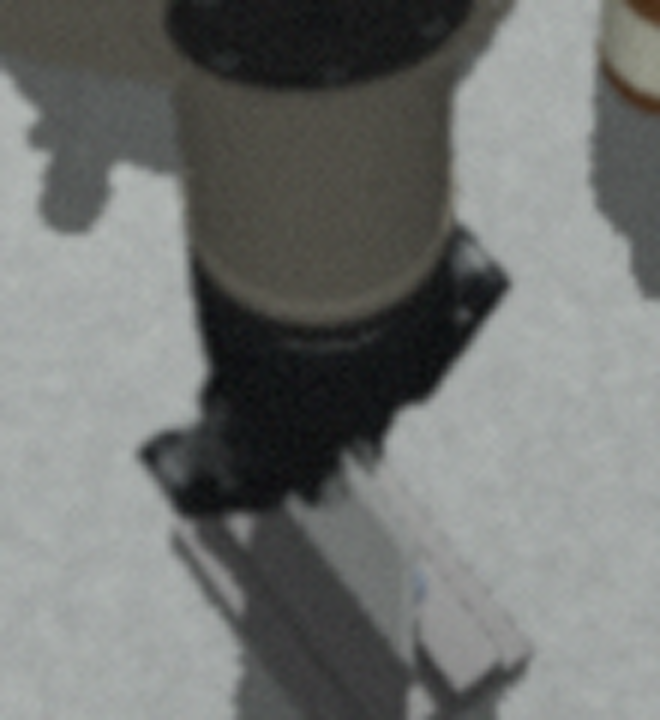

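play_rows:
  plan:
    - [[0, 0, -0.01, 0, 1], [0, 0, -0.02, 0, 1], [0, 0, -0.025, 0, 1], [0, 0, -0.03, 0, 1], [0, 0, -0.03, 0, 1], [0, 0, -0.03, 0, 1], [0, 0, -0.03, 0, 1], [0, 0, 0, 0, 1]]

```text
time: 17.3
ee_pos: [0.5024, -0.2885, 0.2866]
orientation: [3.139, 0.003, 1.959]
contact_force: [0.7, 0.4, -2.1]
opening: 0.0052
```

```bash
python3 - <<'E'
from h import *
st();f=grab("side");crop(f,"s12.png",240,180,400,340,4)
A=np.array([.5444,.0392]);phi=.718
u=np.array([np.cos(phi),np.sin(phi)])
T=A+.074*u;print(T,"rel",rel([*T,.285]))
E
```

```text
t 17.3 p [ 0.5024 -0.2885  0.2866] o [3.139e+00 3.000e-03 1.959e+00] F [ 0.7  0.4 -2.1] open 0.0052 q [ 1.03  0.46 -0.84  1.3   0.34  1.52  0.62]
[0.6001311 0.0878831] rel [ 0.3109  0.2339 -0.0004]
```

View pics/s12.png

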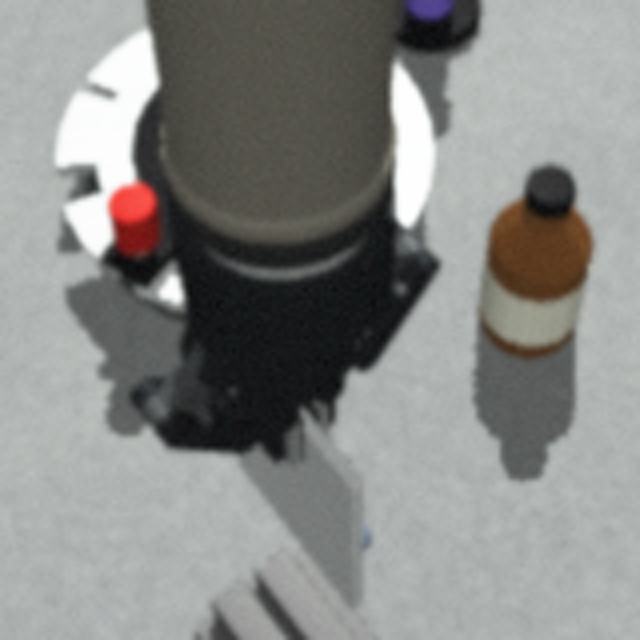

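play_rows:
  plan:
    - [[0.02, 0.015, 0, 0, 1], [0.031, 0.023, 0, 0, 1], [0.036, 0.027, 0, 0, 1], [0.036, 0.027, 0, 0, 1], [0.036, 0.027, 0, 0, 1], [0.036, 0.027, 0, 0, 1], [0.036, 0.027, 0, 0, 1], [0.031, 0.023, 0, 0, 1]]

```text
time: 18.35
ee_pos: [0.5827, 0.0295, 0.2822]
orientation: [-3.137, -0.001, 1.96]
contact_force: [0.0, 0.0, -1.2]
opening: 0.0057
```

play_rows:
  plan:
    - [[0.031, 0.022, 0, 0, 1], [0.016, 0.011, 0, 0, 1], [0, 0, 0, -0.11, 1], [0, 0, 0, -0.11, 1], [0, 0, 0, -0.11, 1], [0, 0, 0, 0, 1], [0, 0, 0, 0, 1]]

```text
time: 19.23
ee_pos: [0.596, 0.0837, 0.2835]
orientation: [-3.139, -0.001, 2.287]
contact_force: [0.2, -0.2, -1.5]
opening: 0.0052
```

```bash
cat > fr.py <<'E'
from h import *
A=np.array([.5444,.0392]);phi=.718
u=np.array([np.cos(phi),np.sin(phi)]);w=np.array([-u[1],u[0]])
def inrest():
    s=manip.state();d=s["ee_pos"][:2]-A;F=s["contact_force"]
    print("rest x",(d@u-.045).round(4),"y",(d@w).round(4),"z",(s["ee_pos"][2]-.066).round(4),"yaw-err",(s["orientation"][2]-np.pi/2-phi).round(3),"F rest",(F[:2]@u).round(1),(F[:2]@w).round(1),F[2].round(1),"open",round(s["opening"],4),"t",s["time"])
if __name__=="__main__":
    inrest()
    import sys
    f=grab("side");crop(f,"s"+sys.argv[1],250,100,400,260,4)
    f=grab("top");crop(f,"t"+sys.argv[1],220,120,390,280,4)
    st()
E
python3 fr.py 13.png
```

```text
rest x 0.0231 y -0.0004 z 0.2175 yaw-err -0.001 F rest 0.0 -0.3 -1.5 open 0.0052 t 19.225
t 19.325 p [0.5963 0.0839 0.2842] o [-3.141 -0.     2.288] F [-0.4  0.2 -1.7] open 0.0056 q [ 0.39  0.56 -0.95  1.23  0.44  1.57  0.23]
```

View pics/s13.png

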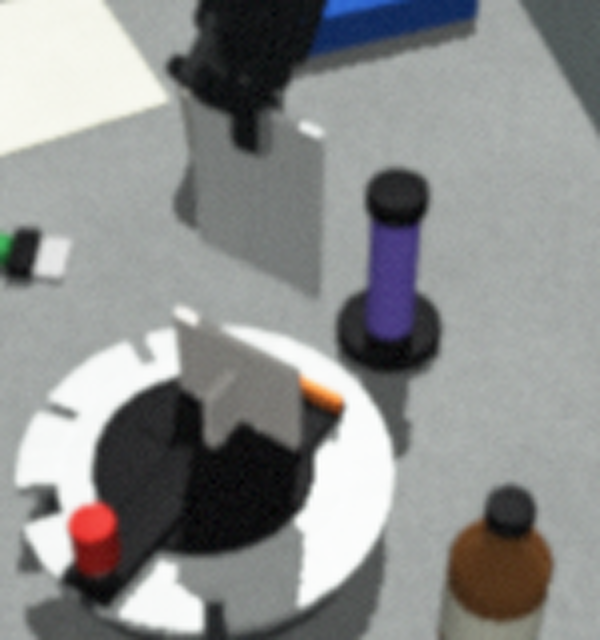

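View pics/t13.png

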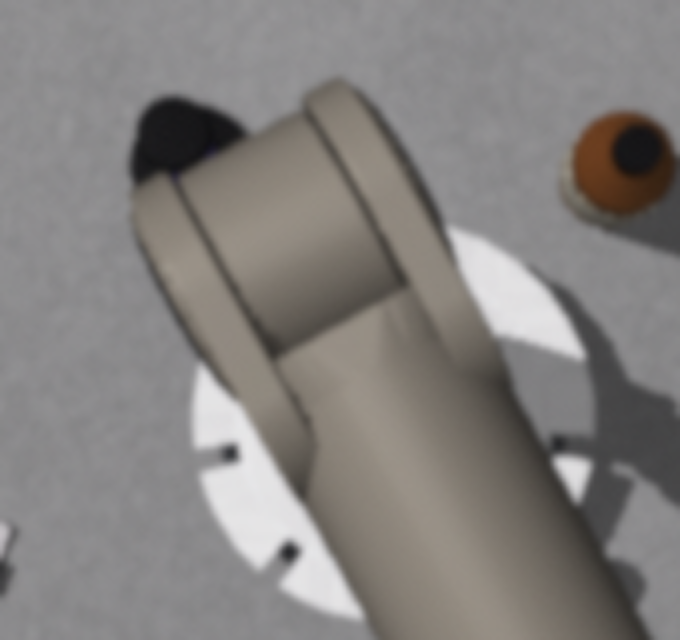

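play_rows:
  plan:
    - [[0, 0.001, 0.02, 0, 1], [0, 0, 0.025, 0, 1], [0, 0, 0.025, 0, 1], [0, 0, 0.025, 0, 1], [0, 0, 0.012, 0, 1], [0, 0, 0.003, 0, 1], [0, 0, 0, 0, 1]]

```text
time: 20.2
ee_pos: [0.5978, 0.085, 0.1756]
orientation: [3.14, 0.001, 2.289]
contact_force: [-0.3, -0.1, -2.4]
opening: 0.0053
```

```bash
python3 fr.py 14.png
```

```text
rest x 0.0253 y -0.0006 z 0.1096 yaw-err -0.0 F rest -0.3 0.2 -2.4 open 0.0053 t 20.2
t 20.3 p [0.5979 0.0851 0.176 ] o [3.140e+00 1.000e-03 2.289e+00] F [ 0.7 -0.2 -2.1] open 0.0052 q [ 0.4   0.62 -0.92  1.42  0.49  1.34  0.18]
```

View pics/s14.png

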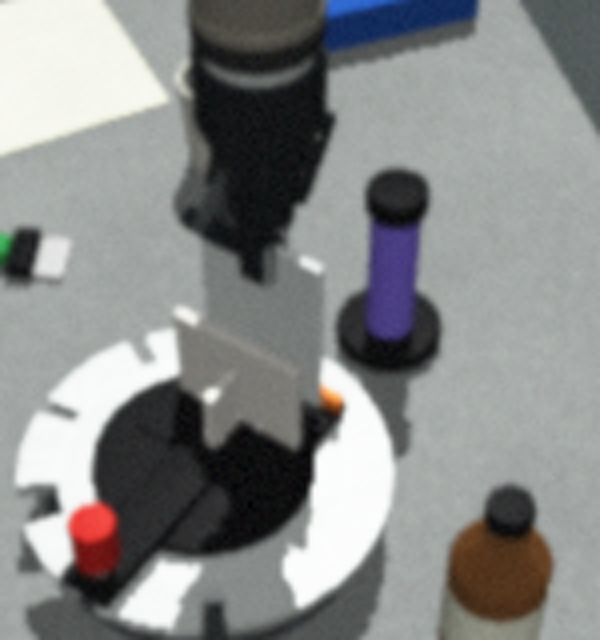

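play_rows:
  plan:
    - [[0, 0, 0.003, 0, 1], [0, 0, 0.002, 0, 1], [0, 0, 0.002, 0, 1], [0, 0, 0.001, 0, 1], [0, 0, 0, 0, 1]]

```text
time: 20.92
ee_pos: [0.5973, 0.0848, 0.1667]
orientation: [-3.142, -0.0, 2.289]
contact_force: [-0.1, 0.3, -1.2]
opening: 0.0051
```

```bash
python3 -c "
from fr import *
inrest()"
```

```text
rest x 0.0248 y -0.0004 z 0.1007 yaw-err 0.0 F rest 0.1 0.2 -1.2 open 0.0051 t 20.925
```

play_rows:
  plan:
    - [[0, 0, 0.001, 0, 1], [0, 0, 0.001, 0, 1], [0, 0, 0, 0, 1]]

```text
time: 21.3
ee_pos: [0.5976, 0.0851, 0.1665]
orientation: [3.14, 0.001, 2.289]
contact_force: [-2.1, -1.3, 5.0]
opening: 0.0053
```

play_rows:
  plan:
    - [[0, 0.0015, 0, 0, 1], [0, 0.0015, 0, 0, 1], [0, 0, 0, 0, 1]]

```text
time: 21.68
ee_pos: [0.5985, 0.0858, 0.1665]
orientation: [-3.138, 0.001, 2.289]
contact_force: [-3.6, -2.2, 8.5]
opening: 0.0052
```

```bash
python3 -c "
from fr import *
inrest()"
```

```text
rest x 0.0264 y -0.0005 z 0.1005 yaw-err -0.0 F rest -4.1 0.7 8.5 open 0.0052 t 21.675
```

play_rows:
  plan:
    - [[0, 0, -0.0015, 0, 1], [0, 0.001, 0, 0, 1], [0, 0.001, 0, 0, 1], [0, 0, 0, 0, 1]]

```text
time: 22.18
ee_pos: [0.6007, 0.0875, 0.1666]
orientation: [-3.14, 0.0, 2.289]
contact_force: [-2.8, -2.2, 5.4]
opening: 0.0054
```

```bash
python3 -c "
from fr import *
inrest()"
```

```text
rest x 0.0292 y -0.0007 z 0.1006 yaw-err -0.0 F rest -3.6 0.2 5.4 open 0.0054 t 22.175
```

play_rows:
  plan:
    - [[0, -0.001, -0.001, 0, 1], [0, 0, 0, 0, 0.8], [0, 0, 0, 0, 0.7], [0, 0, 0, 0, 0.6], [0, 0, 0, 0, 0.5], [0, 0, 0, 0, 0.4], [0, 0, 0, 0, 0.4]]

```text
time: 23.05
ee_pos: [0.6003, 0.0874, 0.1673]
orientation: [3.142, 0.0, 2.289]
contact_force: [0.1, 0.7, 1.0]
opening: 0.0258
```

```bash
python3 fr.py 15.png
```

```text
rest x 0.0288 y -0.0005 z 0.1013 yaw-err 0.0 F rest 0.6 0.5 1.0 open 0.0258 t 23.05
t 23.15 p [0.6003 0.0874 0.1673] o [3.142 0.    2.289] F [-0.1 -0.3  0.6] open 0.0255 q [ 0.39  0.63 -0.91  1.42  0.5   1.33  0.18]
```

View pics/s15.png

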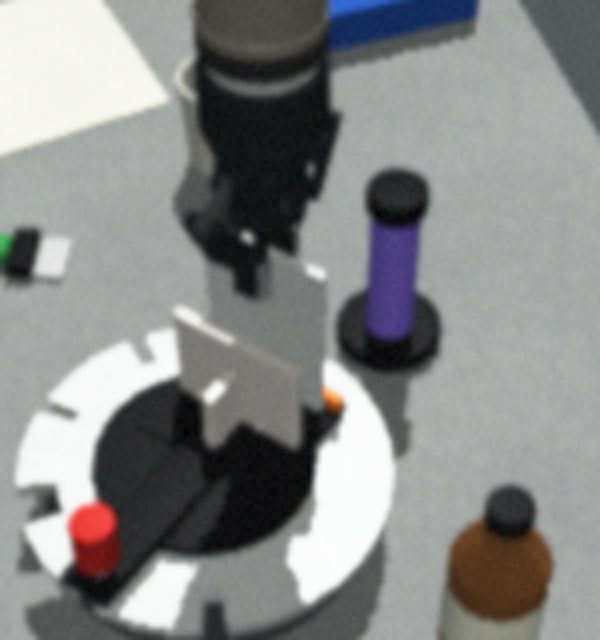

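play_rows:
  plan:
    - [[0, -0.003, 0, 0, 0.4], [0, -0.003, 0, 0, 0.4], [0, -0.003, 0, 0, 0.4], [0, -0.003, 0, 0, 0.4], [0, -0.003, 0, 0, 0.4], [0, -0.003, 0, 0, 0.4], [0, -0.003, 0, 0, 0.4], [0, 0, 0, 0, 0.4]]

```text
time: 24.15
ee_pos: [0.5843, 0.0732, 0.1672]
orientation: [-3.141, 0.0, 2.289]
contact_force: [-0.6, -0.5, -0.2]
opening: 0.0253
```

```bash
python3 fr.py 16.png
```

```text
rest x 0.0074 y -0.0006 z 0.1012 yaw-err -0.0 F rest -0.8 -0.0 -0.2 open 0.0253 t 24.15
t 24.25 p [0.5845 0.0735 0.1673] o [3.141 0.    2.289] F [-0.6 -0.7  1.3] open 0.026 q [ 0.44  0.6  -0.92  1.48  0.48  1.31  0.19]
```

View pics/s16.png

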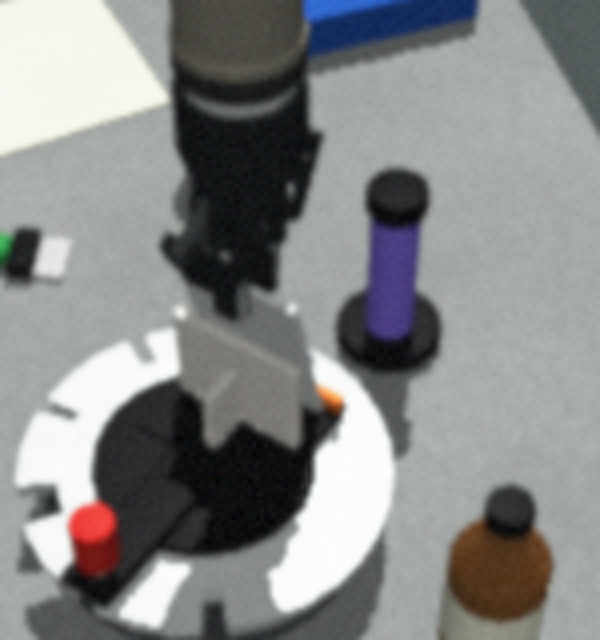

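play_rows:
  plan:
    - [[0, -0.003, 0, 0, 0.4], [0, -0.003, 0, 0, 0.4], [0, -0.003, 0, 0, 0.4], [0, -0.003, 0, 0, 0.4], [0, -0.003, 0, 0, 0.4], [0, -0.003, 0, 0, 0.4], [0, 0, 0, 0, 0.4]]

```text
time: 25.12
ee_pos: [0.5709, 0.0614, 0.1673]
orientation: [-3.142, 0.0, 2.289]
contact_force: [0.3, -0.6, -1.2]
opening: 0.0258
```

```bash
python3 fr.py 17.png
```

```text
rest x -0.0104 y -0.0007 z 0.1013 yaw-err -0.0 F rest -0.2 -0.6 -1.2 open 0.0258 t 25.125
t 25.225 p [0.571  0.0617 0.1674] o [3.141 0.    2.289] F [ 0.2  0.1 -0.3] open 0.026 q [ 0.48  0.57 -0.94  1.52  0.47  1.29  0.21]
```

View pics/s17.png

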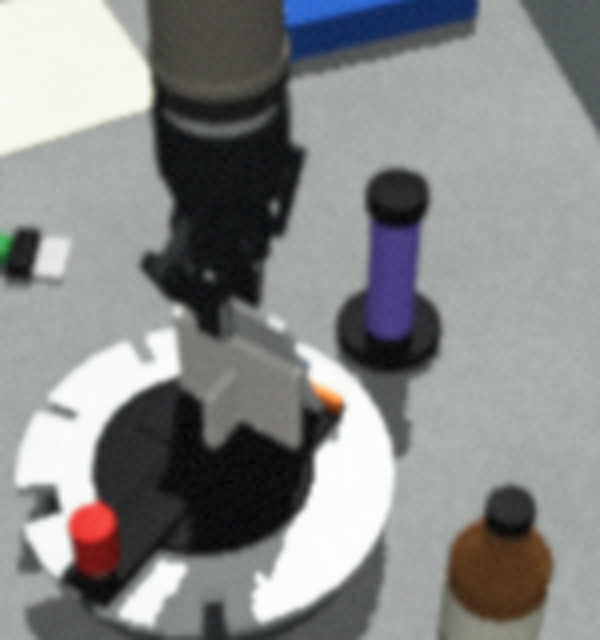

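play_rows:
  plan:
    - [[0, 0, -0.01, 0, 0.4], [0, 0, -0.015, 0, 0.4], [0, 0, -0.025, 0, 0.3], [0, 0, -0.04, 0, 0.2], [-0.03, -0.04, -0.03, 0, 0], [-0.03, -0.05, 0, 0, 0], [-0.03, -0.05, 0, 0, 0], [-0.03, -0.05, 0, 0, 0]]

```text
time: 26.22
ee_pos: [0.5066, -0.1551, 0.2889]
orientation: [3.14, 0.002, 2.289]
contact_force: [0.5, -0.8, 0.4]
opening: 0.0428
```

play_rows:
  plan:
    - [[-0.05, 0, 0, 0, 0], [-0.05, 0, 0, 0, 0], [0, 0, 0, 0, 0]]

```text
time: 26.6
ee_pos: [0.5735, -0.2334, 0.2861]
orientation: [3.141, -0.001, 2.282]
contact_force: [-0.2, 0.2, 0.4]
opening: 0.0426
```

```bash
python3 fr.py 18.png; python3 car.py
```

```text
rest x -0.2024 y -0.2245 z 0.2201 yaw-err -0.007 F rest -0.1 0.3 0.4 open 0.0426 t 26.6
t 26.7 p [ 0.5729 -0.2283  0.2878] o [ 3.140e+00 -1.000e-03  2.289e+00] F [-0.7  0.1  1. ] open 0.0427 q [ 0.87  0.58 -0.92  1.17  0.45  1.59  0.76]
red n 138 box [344 252  13  14 138] z pct [0.0713 0.1168 0.1193 0.1211 0.1241]
red n 158 box [268 225  11  18 158] z pct [0.0873 0.1022 0.1169 0.1198 0.1217]
0.12 knob [ 0.46176277 -0.03301703  0.12      ] 0.10974611813254648 0.7182090862002244
0.13 knob [ 0.46232355 -0.03218222  0.13      ] 0.1087748377553836 0.7158225936869421
lip dir angle -2.4229968 mean [0.60669668 0.09157894]
```

View pics/s18.png

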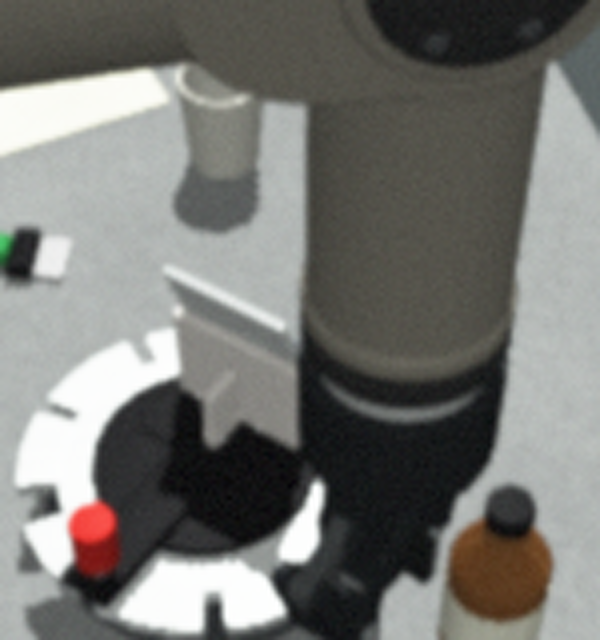

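View pics/t18.png

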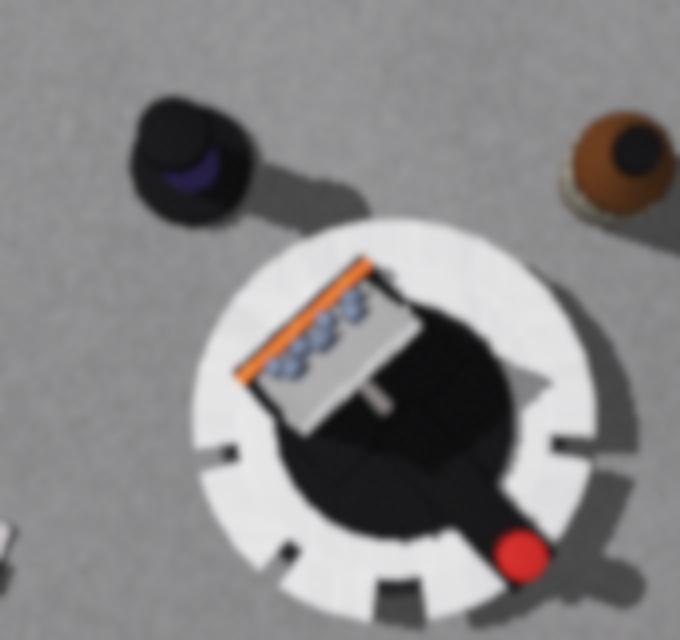

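```bash
python3 - <<'E'
from fr import *
f=grab("top");P=cloud(f).reshape(-1,3);d=P[:,:2]-A
r=np.c_[d@u-.045,d@w,P[:,2]-.066]
hsv=cv2.cvtColor(f["img"],cv2.COLOR_BGR2HSV).reshape(-1,3).astype(int)
k=(r[:,2]>.08)&(r[:,2]<.135)&(abs(r[:,1])<.06)&(r[:,0]>-.05)&(r[:,0]<.04)
q=r[k];print(len(q),"y",np.percentile(q[:,1],[1,50,99]),"top z",np.percentile(q[:,2],99))
m=q[q[:,2]<.115];c=m.mean(0);n=np.linalg.svd(m-c)[2][2];n*=np.sign(n[0]);print("normal",n,"tilt deg",np.degrees(np.arcsin(n[2])),"c",c)
t=np.arcsin(n[2]);# outer face at z: foot outer corner
x0=c[0]+n[2]/n[0]*c[2];print("outer face at platform level x",x0,"foot centre ~",x0-.003*np.cos(t))
E
```

```text
350 y [-0.04284482  0.00171055  0.04454325] top z 0.1275779714790187
normal [0.94113313 0.00428195 0.33800902] tilt deg 19.755618909129584 c [-0.00365473  0.0014861   0.0980205 ]
outer face at platform level x 0.03154943709432095 foot centre ~ 0.02872600847905039
```

Everything measures inside the tolerances, and the gripper is clear of the scene, so I am handing in.

```bash
python3 - <<'E'
from h import *
st(); print(manip.finish_job())
E
```

```text
t 26.85 p [ 0.5725 -0.2272  0.2886] o [3.141e+00 1.000e-03 2.292e+00] F [-0.3 -0.1 -0.5] open 0.0428 q [ 0.87  0.58 -0.93  1.18  0.45  1.59  0.76]
the job is handed in; nothing more can be done
None
```

I turned the stand one narrow notch towards the lamp and leaned the plate on the backrest. I handed the job in at about 27 s of the 53 s; no verdict is reported.

**Stand:**
- I pulled up the knob, swung the carriage to the lamp's side and released it with the pin home. The knob top then measured 119–120 mm above the table, which is its height with the pin home.
- The carriage turned about 0.74 rad from its start, against the 0.57–0.83 allowed.
- My first try failed. Pushing the knob with loosened fingers met about 9 N and the carriage did not move, with the pin still resting on the disc. I did not find out why. Gripping the knob again, lifting it and turning a further 0.08 rad or so worked.

**Plate:**
- I took it from the rack, set it down just inside the lip and let it tip back onto the wall between the open fingers.
- Depth readings give a lean of 19.8 degrees, with the lower edge about 29 mm from the wall (21–37 allowed).
- It sits about 1–2 mm off mid-width and is parallel to the backrest within half a degree.
- The blue prints face outwards towards the lamp.

**Clearance:** The gripper was open and clear of everything at the end. The bottle, cup and scraper look untouched in the pictures, but I did not measure their positions again. None of the last checks disagreed.

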